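# Roll the tumbler barrel up its ramp and engage the drive

## Task

Load the barrel tumbler: without gripping or lifting the barrel, push it slowly from behind so that it rolls up the ramp, never letting it run back down, until it drops into the dip between the two rollers at the backstop and stays there. Then push the clutch lever on top of the motor housing fully over, away from the barrel. Leave the other things on the bench alone.

Things in the scene. Friction and masses are not known exactly. Their poses are not given: they have to be found in the camera images.
- tumbler: Barrel tumbler, a grey and aluminium machine bolted to the bench, 395 x 136 mm. Origin: on the bench under its centre line. x points uphill, from the open foot to the motor housing (roughly to the robot's left; heading varies), y across, z up; x and z below are in this frame, mm. Motor housing: x 88 to 190, top at z 75. Kerbs both sides, 120 apart inside, stand 10 above apron and ramp.
- ramp_foot (a point): Middle of the line where the level apron meets the ramp, x -90, z 12. The apron (top z 12) runs from a cross lip at x -205 (top at z 22) to here; the ramp rises from here at 8 degrees.
- ramp_top (a point): Middle of the ramp's upper edge, x 30, z 29. Next come two black rollers across the machine, 16 mm thick, axes at x 31 and 65, z 21, between cheeks that reach z 39. The barrel's centre rises to z 64 over the first roller, then sinks 3.5 mm into the dip between the two, which keeps it there.
- seat (a point): Where the barrel's centre is when it lies in the dip between the two rollers: x 48, z 60.5. It is then 1 mm short of touching the backstop.
- backstop (a point): Middle of the top edge of the backstop, an upright plate across the machine beyond the rollers; its face toward the barrel is at x 84, its top at z 92.
- barrel: Loose tumbling barrel, a black cylinder of smooth slippery plastic with steel end bands, diameter 70, length 110 mm, 0.35 to 0.7 kg, lying across the machine on the apron, centre at x -150 to -115, z 47; a 16 mm thick lid knob sticks out 14 mm at its +y end. Origin: its centre; y is the cylinder axis (x and z turn as it rolls). It rolls freely and runs back down the ramp if left.
- clutch_tip (a point): Centre of the black ball, diameter 26 mm, at the end of the clutch lever on the motor housing, 60 mm from the hinge, which lies across the machine at x 140, y 0, z 97. At the start the ball stands toward the barrel, x 111 to 120, z 150; fully over it is at x 169, z 150. Its path peaks at z 157.
- clutch (a joint): Angle of the clutch lever in rad: 0 leaning 29 degrees toward the barrel, 1.0 fully over at its end stop, leaning as far away from the barrel. Starts at 0 to 0.15. It stays where it is left and moves under about 1 to 2 N at the ball.
- brick: Bystander: pale square soldering brick, 120 x 120 x 25 mm, lying loose on the bench. Origin: centre of its underside.
- hammer: Bystander: hammer lying on the bench past the foot of the machine. Origin: under the middle of its length; its x axis runs along the handle to the head.
- jar: Bystander: closed glass jar, diameter 56 mm, 70 mm tall. Origin: centre of its underside.
- doming_block: Bystander: brass disc block, diameter 60 mm, 30 mm tall. Origin: centre of its underside.
Mind the look-alikes: they are no part of the job. There is more than one size of the barrel; the one meant has the size given above.

How it is judged:
By the outcome, as a careful person would: the job done as asked, in the order asked, and still so for the second after the job is handed in, with the robot touching nothing.
It also fails if it takes over 51 s, if anything falls off the work surface, if the arm or the gripper's body presses on something with over 40 N, if the wrist force passes 120 N, or if a joint passes its speed limit or range.

## Robot

A 6-joint arm with a two-finger parallel gripper is mounted at the origin on the work surface. World frame = base frame: x ahead of the robot, y to its left, z up, the work surface at z = 0. Lengths are in m, angles in degrees, forces in N, time in s.
With the tool pointing down it reaches from about 0.3 to 0.75 m from the base axis. Payload 8.5 kg.
Tool frame: the origin (TCP) lies on the mounting face of the last link; the fingertips stand 173 mm ahead of it and the grasp point (between the pads) lies 155 mm ahead of it (env.tips_ahead is the distance from the TCP to the fingertips, in m); z points along the fingers, x is the direction in which the jaws open and shut, and the axes are right-handed (so a half turn about z gives the same grasp; the last joint's range is limited). The gripper opens to 85 mm and grips with 20 to 120 N. Pads are 22 mm wide; open, the fingers measure 114 mm over their backs; the gripper's body (76 mm by 85 mm) begins 54 mm behind the grasp point. The pads swing forward as they close: fully open they stand 13 mm farther back than shut.
Start: joints at [-84.815, 21.807, 74.336, -0, 83.858, -12.336], TCP at [0.166, -0.524, 0.405] pointing down, gripper open.
Joint ranges: [-178.18, 178.18], [-50.72, 133.34], [12.68, 142.11], [-81.47, 261.47], [9.98, 163.14], [-165.26, 165.26]. Speed limits (degrees/s): [136.94, 136.94, 180, 180, 180, 180].

## Interface

Orientations are given as a 3x3 rotation matrix whose columns are the frame's x, y, z axes.
In Python, from rig import env gives the robot as it stands. The module is installed in compiled form; this text tells all that it offers.
- The arm moves only by the tool step_arm, never from a script. Its argument "increments" is a list of rows, each an object of numbers: "x", "y", "z": the shift along the tool's x, y, z in cm; "wx", "wy", "wz": the turn, a rotation vector about the tool's x, y, z in rad; "gripper": the finger opening in cm, from 0 to 8.54. A call has 1 to 20 rows; each row shifts and turns the commanded pose from where the row before left it, along the tool's axes as they then stand; what a row does not reach is not made up. A row lasts 1/10 s, in which the tool goes at most 50 mm and 8.59 degrees, less where a joint would pass 70% of its speed; a pose out of reach is approached as far as the arm can. A call with a gripper value outside its range is refused whole. The fingers move at their own pace and stop on an object; "newtons" is the grip in N (left out, the last holds). Time passes only in rows, so rows that do not move let the fingers close. It gives the time, the measured TCP pose, the force and the opening at its end, in the units of the state.
- env.observe(): the state, without advancing time (a new reading comes with each control period).
- env.get_image(name): name is "scene" or "top" or "wrist"; returns a dict with "color" (400x640x3 uint8, blue, green, red), "camera_matrix" (3x3 intrinsics, pixels), "rvec" (rotation vector, rad) and "tvec" (3), from world to camera coordinates, as OpenCV has them. Camera axes: x right, y down, z forward; pixel columns grow to the right and rows downward; lengths in m; the calibration is good to about 2 mm. The wrist camera is an equidistant fisheye: a pixel r from the principal point sees the ray r / f radians off the axis. A picture is of the moment at which its call begins. There is no depth.
- env.close_job(): hands the job in, once; it reports no verdict.
The state is a dict: "time_s": time; "q": joint angles; "qvel": joint speeds; "joint_efforts": joint torques, N m; "position": TCP position; "tool_rot": TCP orientation; "ft_force": force on the tool from outside, world axes, zero at the start; "wrist_torque": the same for the moment, N m; "grip_width": finger opening in m.
Only numpy, scipy, OpenCV 4.12 (cv2) and the standard library are available. Lean on these libraries where they do the work, as an engineer would, in place of code of your own. Each camera call takes 0.05 s, during which the arm holds its last target. There are 200 camera calls.

## Working session

There is one attempt and no reset: what is moved stays moved. The work goes in short steps, Python scripts to look and compute and a tool call to move; the robot and the scene stay as the last step left them, time stands still between calls to the robot, and variables do not carry over. Pictures are saved under pics/ and viewed, about 8 in all and at most 12, crops included, and the job is handed in when it is done.

Besides the shell and the picture viewer there is one more tool, called after "Emit:" as name(argument=value, ...), one argument or row to a line, values as JSON. step_arm: Moves the arm, as the interface text tells. Its arguments: {"type":"object","properties":{"increments":{"type":"array"},"newtons":{"type":"number"}},"required":["increments"]}

```bash
mkdir -p pics; cat > h.py <<'E'
import numpy as np, cv2
from rig import env
def snap(n,f):
    d=env.get_image(n); cv2.imwrite('pics/'+f+'.png',d['color']); np.savez('pics/'+f+'.npz',K=d['camera_matrix'],r=d['rvec'],t=d['tvec']); return d
def ray(f,u,v):
    d=np.load('pics/'+f+'.npz'); R=cv2.Rodrigues(d['r'])[0]; t=d['t'].reshape(3)
    return -R.T@t, R.T@np.linalg.inv(d['K'])@np.array([u,v,1.])
def atz(f,u,v,z):
    c,r=ray(f,u,v); return c+r*(z-c[2])/r[2]
def proj(f,P):
    d=np.load('pics/'+f+'.npz'); return cv2.projectPoints(np.array(P,float).reshape(-1,3),d['r'],d['t'],d['K'],None)[0].reshape(-1,2)
E
python3 - <<'E'
from h import *
a=snap('top','top0')['color'];b=snap('scene','scene0')['color']
for f in('top0','scene0'):print(ray(f,320,200))
print(env.observe())
E
```

```text
(array([ 0.2123003 , -0.0504201 ,  1.43408198]), array([ 0.17430029,  0.01840232, -0.98468867]))
(array([0.96097582, 0.92777251, 1.50679017]), array([-0.27915282, -0.56223138, -0.77863179]))
{'time_s': 0.1, 'q': array([-8.48156797e+01,  2.18363465e+01,  7.43795074e+01, -7.99323684e-04,
        8.38591842e+01, -1.23372714e+01]), 'qvel': array([ 0.01099842, -0.02669542, -0.20163269, -0.00037064,  0.07465289,
        0.05617807]), 'joint_efforts': array([ 4.81754862e-03, -4.49217439e+01, -2.31660032e+01, -9.48125580e-05,
        3.63297768e-03,  6.48397762e-07]), 'position': array([ 0.16556439, -0.52443821,  0.40418604]), 'tool_rot': array([[ 3.01066531e-01, -9.53603128e-01, -1.32155042e-04],
       [-9.53602275e-01, -3.01066442e-01,  1.30304984e-03],
       [-1.28237985e-03, -2.66281346e-04, -9.99999142e-01]]), 'ft_force': array([ 0.48605365,  0.18863199, -0.53663512]), 'wrist_torque': array([0.01281887, 0.02321012, 0.01733142]), 'grip_width': 0.08549341467429054}
```

View pics/top0.png

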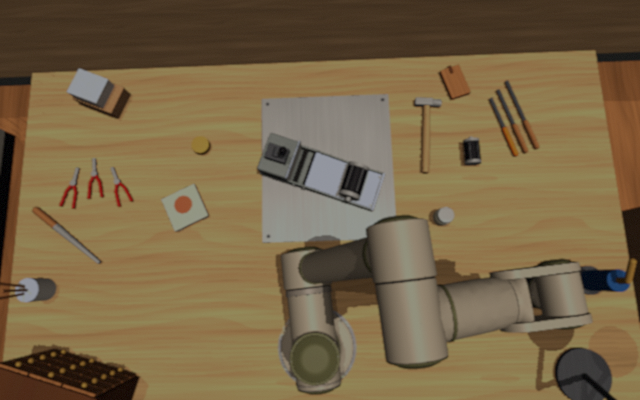

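View pics/scene0.png

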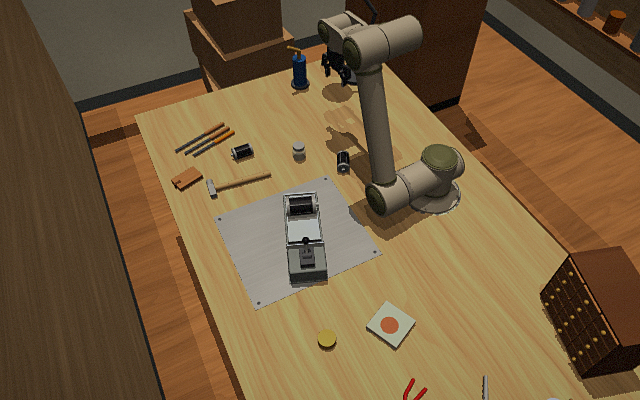

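The machine is at top (260–382, 135–210): housing on the left, barrel at (353,180), look-alike barrel at (472,151). Next, enlarged crops.

```bash
python3 - <<'E'
import cv2
a=cv2.imread('pics/top0.png')[120:220,250:395];b=cv2.imread('pics/scene0.png')[180:290,270:340]
cv2.imwrite('pics/c1.png',cv2.resize(a,None,fx=5.5,fy=5.5,interpolation=2))
E
```

```text
(no output)
```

View pics/c1.png

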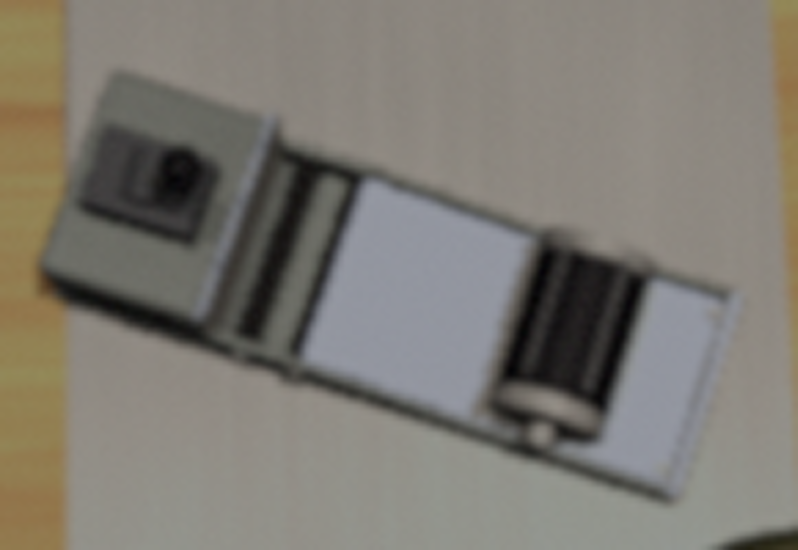

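```bash
cat >> h.py <<'E'
def W(p,P):
    P=np.atleast_2d(P); c,s=np.cos(p[2]),np.sin(p[2]); return np.c_[p[0]+c*P[:,0]-s*P[:,1],p[1]+s*P[:,0]+c*P[:,1],P[:,2]]
E
python3 - <<'E'
from h import *
from scipy.optimize import least_squares
uv=np.array([(738,292),(675,495),(115,70),(45,265),(272,118),(200,318),(352,182),(300,365)])/5.5+[250,120]-.4
def M(w): return np.array([[-.205,-.068,.022],[-.205,.068,.022],[.19,-w,.075],[.19,w,.075],[.086,-w,.092],[.086,w,.092],[.03,-.06,.029],[.03,.06,.029]])
f=lambda q:(proj('top0',W(q,M(q[3])))-uv).ravel()
s=least_squares(f,[.45,0,1.3,.065],x_scale=[.1,.1,.1,.01]);p=s.x
print(p,np.degrees(p[2]),s.fun.reshape(-1,2).round(2)); np.save('p.npy',p[:3])
def inv(P): 
    c,s=np.cos(p[2]),np.sin(p[2]);d=np.array(P)[:2]-p[:2];return [c*d[0]+s*d[1],-s*d[0]+c*d[1]]
for n,u,z in(('knob',(541,434),.047),('barrelmid',(570,330),.082),('ball',(178,172),.155)):
    u=np.array(u)/5.5+[250,120]-.4; print(n,inv(atz('top0',*u,z)))
print(W(p,[[-.205,0,0],[.048,0,.06],[.114,0,.15],[.169,0,.15]]))
E
```

```text
[ 0.55610881 -0.02300276  1.21713823  0.06260719] 69.73688373683059 [[ 0.51 -0.68]
 [-0.33  1.11]
 [-1.18  0.48]
 [-1.65  0.47]
 [ 0.01 -0.34]
 [ 0.12 -0.47]
 [ 2.42 -0.45]
 [ 0.17 -0.22]]
knob [np.float64(-0.11915968116234783), np.float64(0.0587935006427039)]
barrelmid [np.float64(-0.11695253331369501), np.float64(0.0022858560051565863)]
ball [np.float64(0.11412638480523547), np.float64(0.0016121587149490538)]
[[ 0.48511079 -0.21531574  0.        ]
 [ 0.57273274  0.02202662  0.06      ]
 [ 0.59559064  0.08394202  0.15      ]
 [ 0.61463889  0.13553818  0.15      ]]
```

Emit:
step_arm(
  increments=[
    {"wz":-0.13,"gripper":6},
    {"wz":-0.13},
    {"wz":-0.13},
    {"wz":-0.13},
    {"wz":-0.13},
    {"wz":-0.13},
    {"wz":-0.13},
    {},
  ],
)

```text
invalid input at $.increments[0]: expected keys x, y, z, wx, wy, wz, gripper
```

```bash
cat >> h.py <<'E'
def rep(x,y,z):
    "machine-frame pose of TCP and tool-axis shift (cm) to machine x,y and TCP z"
    p=np.load('p.npy'); o=env.observe(); R=o['tool_rot']; g=W(p,[[x,y,z]])[0]
    c,s=np.cos(p[2]),np.sin(p[2]); d=o['position'][:2]-p[:2]
    print('t',round(o['time_s'],2),'TCP machine mm',np.round([(c*d[0]+s*d[1])*1e3,(-s*d[0]+c*d[1])*1e3,o['position'][2]*1e3],1),'goal',g.round(3),'shift cm',np.round(R.T@(g-o['position'])*100,2))
    yaw=np.arctan2(R[1,0],R[0,0]); print('yaw err wz',np.round(yaw-(p[2]-np.pi/2),4),'tilt',R[:2,2].round(4),'F',o['ft_force'].round(2),'w',o['grip_width'],'tips',env.tips_ahead)
E
python3 -c "
from h import *
rep(-.18,0,.25);print(env.observe()['q'])"
```

```text
t 0.1 TCP machine mm [-605.7  192.7  404.2] goal [ 0.494 -0.192  0.25 ] shift cm [-21.81 -41.31  15.46]
yaw err wz -0.9113 tilt [-0.0001  0.0013] F [ 0.49  0.19 -0.54] w 0.08549341467429054 tips 0.1734
[-8.48156797e+01  2.18363465e+01  7.43795074e+01 -7.99323684e-04
  8.38591842e+01 -1.23372714e+01]
```

Emit:
step_arm(
  increments=[
    {"x":0,"y":0,"z":0,"wx":0,"wy":0,"wz":-0.13,"gripper":6},
    {"x":0,"y":0,"z":0,"wx":0,"wy":0,"wz":-0.13,"gripper":6},
    {"x":0,"y":0,"z":0,"wx":0,"wy":0,"wz":-0.13,"gripper":6},
    {"x":0,"y":0,"z":0,"wx":0,"wy":0,"wz":-0.13,"gripper":6},
    {"x":0,"y":0,"z":0,"wx":0,"wy":0,"wz":-0.13,"gripper":6},
    {"x":0,"y":0,"z":0,"wx":0,"wy":0,"wz":-0.13,"gripper":6},
    {"x":0,"y":0,"z":0,"wx":0,"wy":0,"wz":-0.13,"gripper":6},
    {"x":1.6,"y":-3.5,"z":0,"wx":0,"wy":0,"wz":0,"gripper":6},
    {"x":1.6,"y":-3.5,"z":0,"wx":0,"wy":0,"wz":0,"gripper":6},
    {"x":1.6,"y":-3.5,"z":0,"wx":0,"wy":0,"wz":0,"gripper":6},
    {"x":1.6,"y":-3.5,"z":0,"wx":0,"wy":0,"wz":0,"gripper":6},
    {"x":1.6,"y":-3.5,"z":0,"wx":0,"wy":0,"wz":0,"gripper":6},
    {"x":1.6,"y":-3.5,"z":0,"wx":0,"wy":0,"wz":0,"gripper":6},
    {"x":1.6,"y":-3.5,"z":0,"wx":0,"wy":0,"wz":0,"gripper":6},
    {"x":1.6,"y":-3.5,"z":0,"wx":0,"wy":0,"wz":0,"gripper":6},
    {"x":1.6,"y":-3.5,"z":0,"wx":0,"wy":0,"wz":0,"gripper":6},
    {"x":1.6,"y":-3.5,"z":0,"wx":0,"wy":0,"wz":0,"gripper":6},
    {"x":1.6,"y":-3.5,"z":0,"wx":0,"wy":0,"wz":0,"gripper":6},
    {"x":1.6,"y":-3.5,"z":0,"wx":0,"wy":0,"wz":0,"gripper":6},
    {"x":0,"y":0,"z":0,"wx":0,"wy":0,"wz":0,"gripper":6},
  ],
)

```text
time_s: 2.1
position: [0.4936, -0.1946, 0.4043]
tool_rot: [[0.939, -0.343, -0.0], [-0.343, -0.939, 0.001], [-0.0, -0.001, -1.0]]
ft_force: [-1.5, 0.2, -0.4]
grip_width: 0.06
```

```bash
python3 -c "
from h import *
rep(-.18,0,.25);print(env.observe()['q'])
a=snap('wrist','w1')
print(a['camera_matrix'],ray('w1',320,200))
cv2.imwrite('pics/w1b.png',cv2.resize(a['color'],(800,500)))"
```

```text
t 2.1 TCP machine mm [-182.6   -0.7  404.3] goal [ 0.494 -0.192  0.25 ] shift cm [-0.07 -0.25 15.43]
yaw err wz 0.0031 tilt [-0.      0.0011] F [-1.5   0.21 -0.36] w 0.06003663235961925 tips 0.1734
[-3.43211398e+01  1.98722402e+01  7.74491053e+01  5.18469172e-02
  8.27171577e+01 -1.42421394e+01]
[[309.70691629   0.         321.79763163]
 [  0.         309.70691629 201.31518476]
 [  0.           0.           1.        ]] (array([ 0.51698909, -0.13078911,  0.37376527]), array([-0.09525708, -0.24554359, -0.96472077]))
```

View pics/w1b.png

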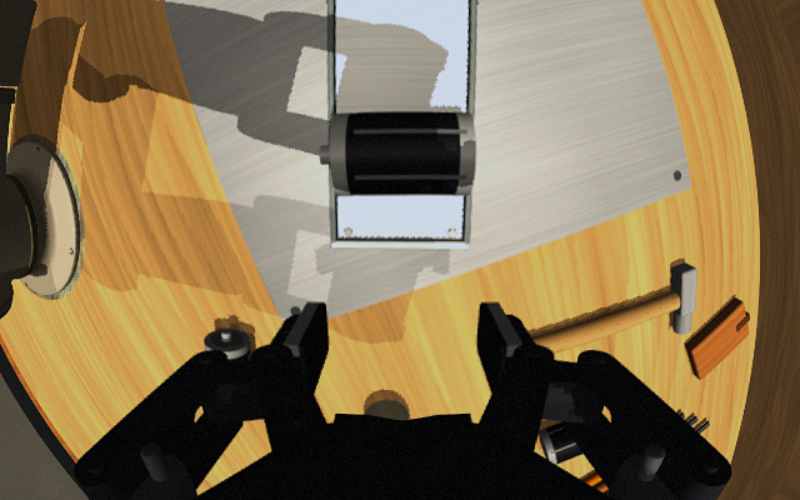

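The wrist view shows the barrel at (402,152), knob at left, lip edge corners at (332,243) and (469,243) and the path clear. I'll check these against the fit.

```bash
cat >> h.py <<'E'
def fish(f,u,v,z):
    d=np.load('pics/'+f+'.npz');K=d['K'];R=cv2.Rodrigues(d['r'])[0];c=-R.T@d['t'].reshape(3)
    xy=cv2.fisheye.undistortPoints(np.array([[[u,v]]],float),K,np.zeros(4))[0,0]; r=R.T@np.r_[xy,1]
    P=c+r*(z-c[2])/r[2]; p=np.load('p.npy'); a,s=np.cos(p[2]),np.sin(p[2]);e=P[:2]-p[:2]
    return np.round([(a*e[0]+s*e[1])*1e3,(-s*e[0]+a*e[1])*1e3],1)
E
python3 -c "
from h import *
for n,u,v,z in(('lipL',332,243,.022),('lipR',469,243,.022),('barrel top edge',402,112,.06),('barrel bottom edge',402,193,.06),('knob',325,154,.047),('barL',331,154,.06),('barR',475,152,.06)):print(n,fish('w1',u/1.25,v/1.25,z))
"
```

```text
lipL [-204.1   65.4]
lipR [-203.5  -64.3]
barrel top edge [-86.3  -0.4]
barrel bottom edge [-152.2   -0.7]
knob [-119.9   64.6]
barL [-119.8   57. ]
barR [-117.6  -59.8]
```

Emit:
step_arm(
  increments=[
    {"x":0,"y":0,"z":2.4,"wx":0,"wy":0,"wz":0,"gripper":6},
    {"x":0,"y":0,"z":2.4,"wx":0,"wy":0,"wz":0,"gripper":6},
    {"x":0,"y":0,"z":2.4,"wx":0,"wy":0,"wz":0,"gripper":6},
    {"x":0,"y":0,"z":2.4,"wx":0,"wy":0,"wz":0,"gripper":6},
    {"x":0,"y":0,"z":2.4,"wx":0,"wy":0,"wz":0,"gripper":6},
    {"x":0,"y":0,"z":2.4,"wx":0,"wy":0,"wz":0,"gripper":6},
    {"x":0,"y":0,"z":2.4,"wx":0,"wy":0,"wz":0,"gripper":6},
    {"x":0,"y":0,"z":2.4,"wx":0,"wy":0,"wz":0,"gripper":6},
    {"x":0,"y":0,"z":0.5,"wx":0,"wy":0,"wz":0,"gripper":6},
    {"x":0,"y":0,"z":0,"wx":0,"wy":0,"wz":0,"gripper":6},
    {"x":0,"y":0,"z":0,"wx":0,"wy":0,"wz":0,"gripper":6},
  ],
)

```text
time_s: 3.25
position: [0.4916, -0.1979, 0.2087]
tool_rot: [[0.937, -0.348, 0.001], [-0.348, -0.937, -0.001], [0.002, 0.0, -1.0]]
ft_force: [-0.2, -0.3, 0.3]
grip_width: 0.06
```

```bash
python3 -c "
from h import *
rep(-.165,0,.207)
a=snap('wrist','w2')
cv2.imwrite('pics/w2b.png',cv2.resize(a['color'],(800,500)))"
```

```text
t 3.25 TCP machine mm [-1.864e+02 -1.000e-01  2.087e+02] goal [ 0.499 -0.178  0.207] shift cm [-0.01 -2.14  0.17]
yaw err wz -0.0018 tilt [ 0.0013 -0.0009] F [-0.23 -0.29  0.26] w 0.05997683022429475 tips 0.1734
```

View pics/w2b.png

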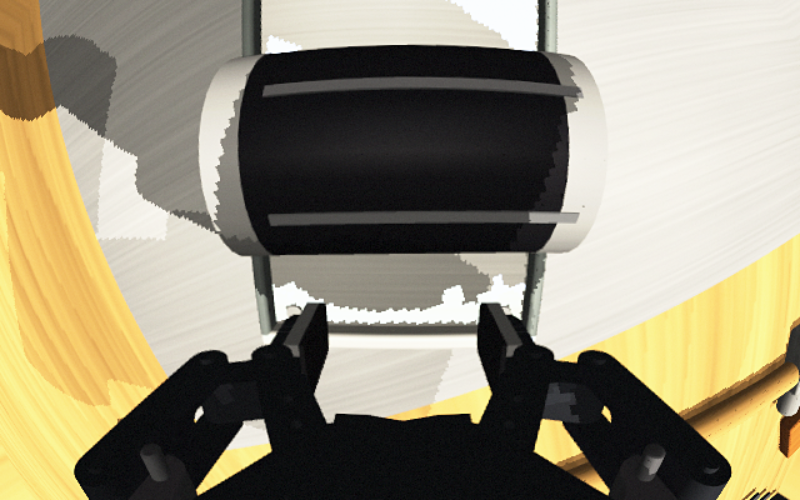

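The two fingers stand behind the barrel, centred between the kerbs. Now a slow push.

Emit:
step_arm(
  increments=[
    {"x":0,"y":-0.4,"z":0,"wx":0,"wy":0,"wz":0,"gripper":6},
    {"x":0,"y":-0.4,"z":0,"wx":0,"wy":0,"wz":0,"gripper":6},
    {"x":0,"y":-0.4,"z":0,"wx":0,"wy":0,"wz":0,"gripper":6},
    {"x":0,"y":-0.2,"z":0,"wx":0,"wy":0,"wz":0,"gripper":6},
    {"x":0,"y":-0.2,"z":0,"wx":0,"wy":0,"wz":0,"gripper":6},
    {"x":0,"y":-0.2,"z":0,"wx":0,"wy":0,"wz":0,"gripper":6},
    {"x":0,"y":-0.2,"z":0,"wx":0,"wy":0,"wz":0,"gripper":6},
    {"x":0,"y":-0.2,"z":0,"wx":0,"wy":0,"wz":0,"gripper":6},
    {"x":0,"y":-0.2,"z":0,"wx":0,"wy":0,"wz":0,"gripper":6},
    {"x":0,"y":-0.2,"z":0,"wx":0,"wy":0,"wz":0,"gripper":6},
    {"x":0,"y":-0.2,"z":0,"wx":0,"wy":0,"wz":0,"gripper":6},
    {"x":0,"y":-0.2,"z":0,"wx":0,"wy":0,"wz":0,"gripper":6},
    {"x":0,"y":-0.2,"z":0,"wx":0,"wy":0,"wz":0,"gripper":6},
    {"x":0,"y":-0.2,"z":0,"wx":0,"wy":0,"wz":0,"gripper":6},
    {"x":0,"y":-0.2,"z":0,"wx":0,"wy":0,"wz":0,"gripper":6},
    {"x":0,"y":-0.2,"z":0,"wx":0,"wy":0,"wz":0,"gripper":6},
    {"x":0,"y":-0.2,"z":0,"wx":0,"wy":0,"wz":0,"gripper":6},
    {"x":0,"y":-0.2,"z":0,"wx":0,"wy":0,"wz":0,"gripper":6},
    {"x":0,"y":-0.2,"z":0,"wx":0,"wy":0,"wz":0,"gripper":6},
    {"x":0,"y":-0.2,"z":0,"wx":0,"wy":0,"wz":0,"gripper":6},
  ],
)

```text
time_s: 5.3
position: [0.5076, -0.1541, 0.2077]
tool_rot: [[0.938, -0.348, 0.0], [-0.348, -0.938, 0.0], [0.0, -0.0, -1.0]]
ft_force: [-0.3, 0.5, 0.7]
grip_width: 0.06
```

```bash
python3 -c "
from h import *
rep(-.005,0,.207)
a=snap('wrist','w3')
cv2.imwrite('pics/w3b.png',a['color'])"
```

```text
t 5.3 TCP machine mm [-1.398e+02  1.000e-01  2.077e+02] goal [ 0.554 -0.028  0.207] shift cm [-1.000e-02 -1.348e+01  7.000e-02]
yaw err wz -0.0013 tilt [0. 0.] F [-0.31  0.51  0.67] w 0.060009312709514005 tips 0.1734
```

View pics/w3b.png

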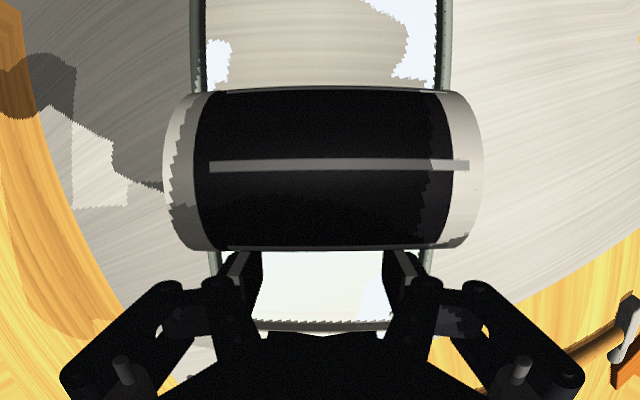

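Fingers touch the barrel squarely just below (320,250), and it has started rolling at the ramp foot.

Emit:
step_arm(
  increments=[
    {"x":0,"y":-0.25,"z":-0.02,"wx":0,"wy":0,"wz":0,"gripper":6},
    {"x":0,"y":-0.25,"z":-0.02,"wx":0,"wy":0,"wz":0,"gripper":6},
    {"x":0,"y":-0.25,"z":-0.02,"wx":0,"wy":0,"wz":0,"gripper":6},
    {"x":0,"y":-0.25,"z":-0.02,"wx":0,"wy":0,"wz":0,"gripper":6},
    {"x":0,"y":-0.25,"z":-0.02,"wx":0,"wy":0,"wz":0,"gripper":6},
    {"x":0,"y":-0.25,"z":-0.02,"wx":0,"wy":0,"wz":0,"gripper":6},
    {"x":0,"y":-0.25,"z":-0.02,"wx":0,"wy":0,"wz":0,"gripper":6},
    {"x":0,"y":-0.25,"z":-0.02,"wx":0,"wy":0,"wz":0,"gripper":6},
    {"x":0,"y":-0.25,"z":-0.02,"wx":0,"wy":0,"wz":0,"gripper":6},
    {"x":0,"y":-0.25,"z":-0.02,"wx":0,"wy":0,"wz":0,"gripper":6},
    {"x":0,"y":-0.25,"z":-0.02,"wx":0,"wy":0,"wz":0,"gripper":6},
    {"x":0,"y":-0.25,"z":-0.02,"wx":0,"wy":0,"wz":0,"gripper":6},
    {"x":0,"y":-0.25,"z":-0.02,"wx":0,"wy":0,"wz":0,"gripper":6},
    {"x":0,"y":-0.25,"z":-0.02,"wx":0,"wy":0,"wz":0,"gripper":6},
    {"x":0,"y":-0.25,"z":-0.02,"wx":0,"wy":0,"wz":0,"gripper":6},
    {"x":0,"y":-0.25,"z":-0.02,"wx":0,"wy":0,"wz":0,"gripper":6},
    {"x":0,"y":-0.25,"z":-0.02,"wx":0,"wy":0,"wz":0,"gripper":6},
    {"x":0,"y":-0.25,"z":-0.02,"wx":0,"wy":0,"wz":0,"gripper":6},
    {"x":0,"y":-0.25,"z":-0.02,"wx":0,"wy":0,"wz":0,"gripper":6},
    {"x":0,"y":-0.25,"z":-0.02,"wx":0,"wy":0,"wz":0,"gripper":6},
  ],
)

```text
time_s: 7.35
position: [0.525, -0.1072, 0.2117]
tool_rot: [[0.938, -0.348, -0.0], [-0.348, -0.938, 0.0], [-0.0, -0.0, -1.0]]
ft_force: [-1.0, -3.7, 1.4]
grip_width: 0.0599
```

```bash
python3 -c "
from h import *
rep(-.005,0,.217)"
```

```text
t 7.35 TCP machine mm [-89.7   0.  211.7] goal [ 0.554 -0.028  0.217] shift cm [-0.01 -8.47 -0.53]
yaw err wz -0.0014 tilt [-0.0001  0.0001] F [-1.01 -3.7   1.44] w 0.05986765217017524 tips 0.1734
```

Emit:
step_arm(
  increments=[
    {"x":0,"y":-0.25,"z":-0.03,"wx":0,"wy":0,"wz":0,"gripper":6},
    {"x":0,"y":-0.25,"z":-0.03,"wx":0,"wy":0,"wz":0,"gripper":6},
    {"x":0,"y":-0.25,"z":-0.03,"wx":0,"wy":0,"wz":0,"gripper":6},
    {"x":0,"y":-0.25,"z":-0.03,"wx":0,"wy":0,"wz":0,"gripper":6},
    {"x":0,"y":-0.25,"z":-0.03,"wx":0,"wy":0,"wz":0,"gripper":6},
    {"x":0,"y":-0.25,"z":-0.03,"wx":0,"wy":0,"wz":0,"gripper":6},
    {"x":0,"y":-0.25,"z":-0.03,"wx":0,"wy":0,"wz":0,"gripper":6},
    {"x":0,"y":-0.25,"z":-0.03,"wx":0,"wy":0,"wz":0,"gripper":6},
    {"x":0,"y":-0.25,"z":-0.03,"wx":0,"wy":0,"wz":0,"gripper":6},
    {"x":0,"y":-0.25,"z":-0.03,"wx":0,"wy":0,"wz":0,"gripper":6},
    {"x":0,"y":-0.25,"z":-0.03,"wx":0,"wy":0,"wz":0,"gripper":6},
    {"x":0,"y":-0.25,"z":-0.03,"wx":0,"wy":0,"wz":0,"gripper":6},
    {"x":0,"y":-0.25,"z":-0.03,"wx":0,"wy":0,"wz":0,"gripper":6},
    {"x":0,"y":-0.25,"z":-0.03,"wx":0,"wy":0,"wz":0,"gripper":6},
    {"x":0,"y":-0.25,"z":-0.03,"wx":0,"wy":0,"wz":0,"gripper":6},
    {"x":0,"y":-0.25,"z":-0.03,"wx":0,"wy":0,"wz":0,"gripper":6},
    {"x":0,"y":-0.25,"z":-0.03,"wx":0,"wy":0,"wz":0,"gripper":6},
    {"x":0,"y":-0.25,"z":-0.03,"wx":0,"wy":0,"wz":0,"gripper":6},
    {"x":0,"y":-0.25,"z":-0.03,"wx":0,"wy":0,"wz":0,"gripper":6},
    {"x":0,"y":-0.25,"z":-0.03,"wx":0,"wy":0,"wz":0,"gripper":6},
  ],
)

```text
time_s: 9.35
position: [0.5424, -0.0603, 0.2177]
tool_rot: [[0.938, -0.348, -0.0], [-0.348, -0.938, 0.0], [-0.0, -0.0, -1.0]]
ft_force: [-0.8, -3.1, 2.1]
grip_width: 0.0604
```

```bash
python3 -c "
from h import *
rep(-.005,0,.217)
a=snap('wrist','w4')
cv2.imwrite('pics/w4b.png',a['color'])"
```

```text
t 9.35 TCP machine mm [-39.7  -0.  217.7] goal [ 0.554 -0.028  0.217] shift cm [-0.01 -3.47  0.07]
yaw err wz -0.0013 tilt [-0.  0.] F [-0.85 -3.12  2.13] w 0.06041666830545088 tips 0.1734
```

View pics/w4b.png

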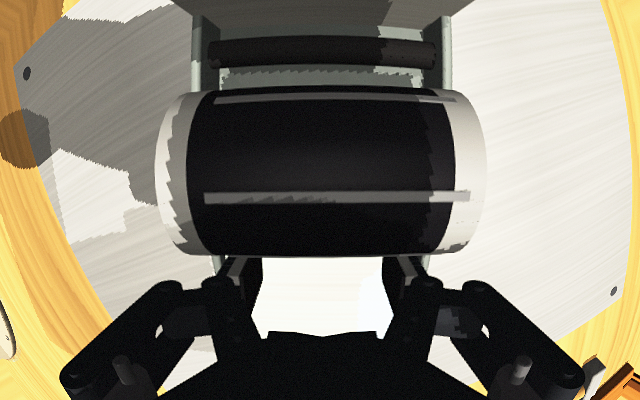

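Barrel square on the ramp, about 25 mm short of the crest, second roller visible at (320,52). I'll go slower over the crest.

Emit:
step_arm(
  increments=[
    {"x":0,"y":-0.2,"z":-0.01,"wx":0,"wy":0,"wz":0,"gripper":6},
    {"x":0,"y":-0.2,"z":-0.01,"wx":0,"wy":0,"wz":0,"gripper":6},
    {"x":0,"y":-0.2,"z":-0.01,"wx":0,"wy":0,"wz":0,"gripper":6},
    {"x":0,"y":-0.2,"z":-0.01,"wx":0,"wy":0,"wz":0,"gripper":6},
    {"x":0,"y":-0.2,"z":-0.01,"wx":0,"wy":0,"wz":0,"gripper":6},
    {"x":0,"y":-0.2,"z":-0.01,"wx":0,"wy":0,"wz":0,"gripper":6},
    {"x":0,"y":-0.2,"z":-0.01,"wx":0,"wy":0,"wz":0,"gripper":6},
    {"x":0,"y":-0.2,"z":-0.01,"wx":0,"wy":0,"wz":0,"gripper":6},
    {"x":0,"y":-0.15,"z":-0.01,"wx":0,"wy":0,"wz":0,"gripper":6},
    {"x":0,"y":-0.15,"z":-0.01,"wx":0,"wy":0,"wz":0,"gripper":6},
    {"x":0,"y":-0.15,"z":-0.01,"wx":0,"wy":0,"wz":0,"gripper":6},
    {"x":0,"y":-0.15,"z":-0.01,"wx":0,"wy":0,"wz":0,"gripper":6},
    {"x":0,"y":-0.15,"z":-0.01,"wx":0,"wy":0,"wz":0,"gripper":6},
    {"x":0,"y":-0.15,"z":-0.01,"wx":0,"wy":0,"wz":0,"gripper":6},
    {"x":0,"y":-0.15,"z":-0.01,"wx":0,"wy":0,"wz":0,"gripper":6},
    {"x":0,"y":-0.15,"z":-0.01,"wx":0,"wy":0,"wz":0,"gripper":6},
    {"x":0,"y":-0.15,"z":-0.01,"wx":0,"wy":0,"wz":0,"gripper":6},
    {"x":0,"y":-0.15,"z":-0.01,"wx":0,"wy":0,"wz":0,"gripper":6},
    {"x":0,"y":-0.15,"z":-0.01,"wx":0,"wy":0,"wz":0,"gripper":6},
    {"x":0,"y":-0.15,"z":-0.01,"wx":0,"wy":0,"wz":0,"gripper":6},
  ],
)

```text
time_s: 11.4
position: [0.5542, -0.0285, 0.2198]
tool_rot: [[0.938, -0.348, 0.0], [-0.348, -0.938, 0.0], [0.0, -0.0, -1.0]]
ft_force: [-0.1, 0.1, 1.1]
grip_width: 0.06
```

```bash
python3 -c "
from h import *
rep(-.005,0,.217)
a=snap('wrist','w5')
cv2.imwrite('pics/w5b.png',a['color'])"
```

```text
t 11.4 TCP machine mm [-5.800e+00 -1.000e-01  2.198e+02] goal [ 0.554 -0.028  0.217] shift cm [-0.01 -0.08  0.28]
yaw err wz -0.0014 tilt [0. 0.] F [-0.14  0.08  1.13] w 0.059974386840960965 tips 0.1734
```

View pics/w5b.png

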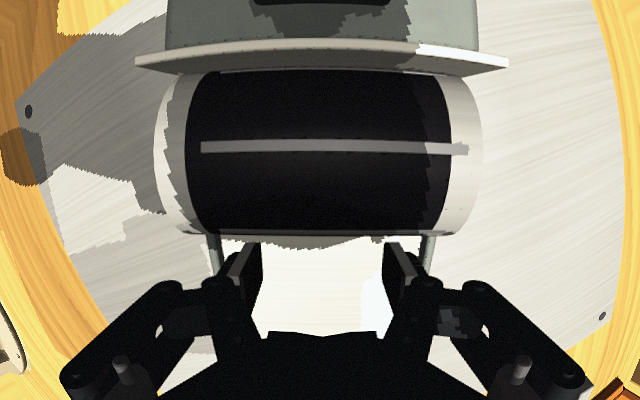

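The barrel rolled ahead of the fingers into the dip: a gap shows at (320,240), and its far side meets the backstop at row 70. I'll back off, rise, close the fingers and come up behind the clutch ball.

Emit:
step_arm(
  increments=[
    {"x":0,"y":0.5,"z":0,"wx":0,"wy":0,"wz":0,"gripper":6},
    {"x":0,"y":0.5,"z":0,"wx":0,"wy":0,"wz":0,"gripper":6},
    {"x":0,"y":0.5,"z":0,"wx":0,"wy":0,"wz":0,"gripper":6},
    {"x":0,"y":0,"z":-1.6,"wx":0,"wy":0,"wz":0,"gripper":6},
    {"x":0,"y":0,"z":-1.6,"wx":0,"wy":0,"wz":0,"gripper":0},
    {"x":0,"y":0,"z":-1.6,"wx":0,"wy":0,"wz":0,"gripper":0},
    {"x":0,"y":0,"z":-1.6,"wx":0,"wy":0,"wz":0,"gripper":0},
    {"x":0,"y":0,"z":-1.6,"wx":0,"wy":0,"wz":0,"gripper":0},
    {"x":0,"y":0,"z":-1.3,"wx":0,"wy":0,"wz":0,"gripper":0},
    {"x":0,"y":-1.5,"z":0,"wx":0,"wy":0,"wz":0,"gripper":0},
    {"x":0,"y":-1.5,"z":0,"wx":0,"wy":0,"wz":0,"gripper":0},
    {"x":0,"y":-1.5,"z":0,"wx":0,"wy":0,"wz":0,"gripper":0},
    {"x":0,"y":-1.5,"z":0,"wx":0,"wy":0,"wz":0,"gripper":0},
    {"x":0,"y":-1.5,"z":0,"wx":0,"wy":0,"wz":0,"gripper":0},
    {"x":0,"y":-1.0,"z":0,"wx":0,"wy":0,"wz":0,"gripper":0},
    {"x":0,"y":-1.0,"z":0,"wx":0,"wy":0,"wz":0,"gripper":0},
    {"x":0,"y":0,"z":0,"wx":0,"wy":0,"wz":0,"gripper":0},
    {"x":0,"y":0,"z":0,"wx":0,"wy":0,"wz":0,"gripper":0},
  ],
)

```text
time_s: 13.25
position: [0.582, 0.0464, 0.3127]
tool_rot: [[0.938, -0.347, -0.0], [-0.347, -0.938, -0.0], [-0.0, 0.0, -1.0]]
ft_force: [0.5, 0.7, -0.2]
grip_width: -0.0002
```

```bash
python3 -c "
from h import *
rep(.145,0,.314)
a=snap('wrist','w6')
b=snap('scene','s6')['color'][170:300,255:365]
cv2.imwrite('pics/w6b.png',np.hstack([cv2.resize(a['color'][:,130:510],(370,390)),cv2.resize(b,(400,390))]))"
```

```text
t 13.25 TCP machine mm [ 7.400e+01 -2.000e-01  3.127e+02] goal [0.606 0.113 0.314] shift cm [-0.03 -7.1  -0.13]
yaw err wz -0.0011 tilt [-0.0001 -0.0002] F [ 0.46  0.69 -0.2 ] w -0.00016739901819842987 tips 0.1734
```

View pics/w6b.png

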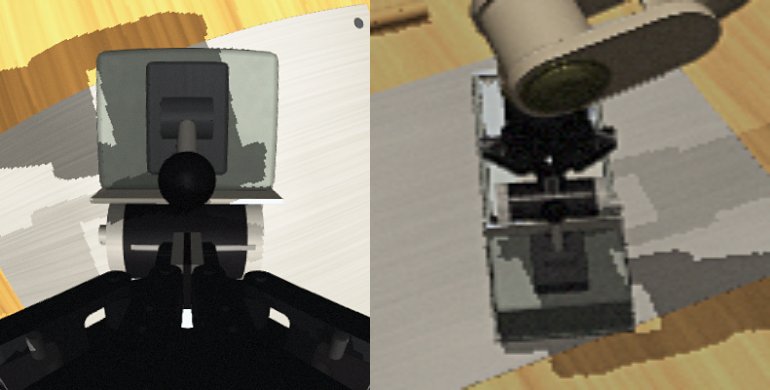

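Ball straight ahead of the closed fingers (187,175 in the left panel), and the barrel is still in the dip behind them. Pushing the lever.

Emit:
step_arm(
  increments=[
    {"x":0,"y":-0.4,"z":0,"wx":0,"wy":0,"wz":0,"gripper":0},
    {"x":0,"y":-0.4,"z":0,"wx":0,"wy":0,"wz":0,"gripper":0},
    {"x":0,"y":-0.4,"z":0,"wx":0,"wy":0,"wz":0,"gripper":0},
    {"x":0,"y":-0.35,"z":0,"wx":0,"wy":0,"wz":0,"gripper":0},
    {"x":0,"y":-0.35,"z":0,"wx":0,"wy":0,"wz":0,"gripper":0},
    {"x":0,"y":-0.35,"z":0,"wx":0,"wy":0,"wz":0,"gripper":0},
    {"x":0,"y":-0.35,"z":0,"wx":0,"wy":0,"wz":0,"gripper":0},
    {"x":0,"y":-0.35,"z":0,"wx":0,"wy":0,"wz":0,"gripper":0},
    {"x":0,"y":-0.35,"z":0,"wx":0,"wy":0,"wz":0,"gripper":0},
    {"x":0,"y":-0.35,"z":0,"wx":0,"wy":0,"wz":0,"gripper":0},
    {"x":0,"y":-0.35,"z":0,"wx":0,"wy":0,"wz":0,"gripper":0},
    {"x":0,"y":-0.35,"z":0,"wx":0,"wy":0,"wz":0,"gripper":0},
    {"x":0,"y":-0.35,"z":0,"wx":0,"wy":0,"wz":0,"gripper":0},
    {"x":0,"y":-0.35,"z":0,"wx":0,"wy":0,"wz":0,"gripper":0},
    {"x":0,"y":-0.35,"z":0,"wx":0,"wy":0,"wz":0,"gripper":0},
    {"x":0,"y":-0.35,"z":0,"wx":0,"wy":0,"wz":0,"gripper":0},
    {"x":0,"y":-0.35,"z":0,"wx":0,"wy":0,"wz":0,"gripper":0},
    {"x":0,"y":-0.35,"z":0,"wx":0,"wy":0,"wz":0,"gripper":0},
    {"x":0,"y":-0.3,"z":0,"wx":0,"wy":0,"wz":0,"gripper":0},
  ],
)

```text
time_s: 15.25
position: [0.6055, 0.11, 0.3125]
tool_rot: [[0.938, -0.348, -0.001], [-0.348, -0.938, 0.0], [-0.001, 0.0, -1.0]]
ft_force: [0.5, -0.8, -1.1]
grip_width: 0.0001
```

Emit:
step_arm(
  increments=[
    {"x":0,"y":-0.1,"z":0,"wx":0,"wy":0,"wz":0,"gripper":0},
    {"x":0,"y":0,"z":0,"wx":0,"wy":0,"wz":0,"gripper":0},
  ],
)

```text
time_s: 15.45
position: [0.6058, 0.1108, 0.3127]
tool_rot: [[0.938, -0.347, -0.0], [-0.347, -0.938, 0.0], [-0.0, -0.0, -1.0]]
ft_force: [-0.6, -0.9, 0.3]
grip_width: 0.0
```

```bash
python3 -c "
from h import *
rep(.145,0,.314)"
```

```text
t 15.45 TCP machine mm [ 1.427e+02 -3.000e-01  3.127e+02] goal [0.606 0.113 0.314] shift cm [-0.03 -0.23 -0.13]
yaw err wz -0.0011 tilt [-0.      0.0003] F [-0.6  -0.86  0.3 ] w 2.4854452975284956e-05 tips 0.1734
```

Not at the stop yet. Continuing in 1 mm steps with pauses, watching the force.

Emit:
step_arm(
  increments=[
    {"x":0,"y":-0.1,"z":0,"wx":0,"wy":0,"wz":0,"gripper":0},
    {"x":0,"y":-0.1,"z":0,"wx":0,"wy":0,"wz":0,"gripper":0},
    {"x":0,"y":0,"z":0,"wx":0,"wy":0,"wz":0,"gripper":0},
  ],
)

```text
time_s: 15.75
position: [0.6065, 0.1125, 0.3127]
tool_rot: [[0.938, -0.348, -0.0], [-0.348, -0.938, -0.0], [-0.0, 0.0, -1.0]]
ft_force: [-0.4, -0.9, -0.5]
grip_width: -0.0001
```

Emit:
step_arm(
  increments=[
    {"x":0,"y":-0.1,"z":0,"wx":0,"wy":0,"wz":0,"gripper":0},
    {"x":0,"y":0,"z":0,"wx":0,"wy":0,"wz":0,"gripper":0},
  ],
)

```text
time_s: 15.95
position: [0.6068, 0.1131, 0.3127]
tool_rot: [[0.938, -0.348, -0.001], [-0.348, -0.938, -0.001], [-0.0, 0.001, -1.0]]
ft_force: [-2.5, -4.3, -0.6]
grip_width: -0.0
```

Emit:
step_arm(
  increments=[
    {"x":0,"y":-0.1,"z":0,"wx":0,"wy":0,"wz":0,"gripper":0},
    {"x":0,"y":0,"z":0,"wx":0,"wy":0,"wz":0,"gripper":0},
  ],
)

```text
time_s: 16.15
position: [0.607, 0.1135, 0.3126]
tool_rot: [[0.937, -0.348, -0.002], [-0.348, -0.937, -0.002], [-0.001, 0.003, -1.0]]
ft_force: [-3.8, -7.9, 0.4]
grip_width: 0.0003
```

```bash
python3 -c "
from h import *
rep(.145,0,.314)"
```

```text
t 16.15 TCP machine mm [145.7  -0.4 312.6] goal [0.606 0.113 0.314] shift cm [-0.04  0.07 -0.13]
yaw err wz -0.0018 tilt [-0.0017 -0.0025] F [-3.84 -7.94  0.38] w 0.00025552777865514163 tips 0.1734
```

The force rises to 9 N at x 145.7, where the end stop should be, so the lever is over. Withdrawing.

Emit:
step_arm(
  increments=[
    {"x":0,"y":0.4,"z":0,"wx":0,"wy":0,"wz":0,"gripper":0},
    {"x":0,"y":1.2,"z":0,"wx":0,"wy":0,"wz":0,"gripper":0},
    {"x":0,"y":1.5,"z":0,"wx":0,"wy":0,"wz":0,"gripper":0},
    {"x":0,"y":0,"z":-2,"wx":0,"wy":0,"wz":0,"gripper":0},
    {"x":0,"y":0,"z":-2,"wx":0,"wy":0,"wz":0,"gripper":0},
    {"x":0,"y":0,"z":-2,"wx":0,"wy":0,"wz":0,"gripper":0},
    {"x":0,"y":0,"z":-2,"wx":0,"wy":0,"wz":0,"gripper":0},
    {"x":0,"y":3,"z":0,"wx":0,"wy":0,"wz":0,"gripper":0},
    {"x":0,"y":3,"z":0,"wx":0,"wy":0,"wz":0,"gripper":0},
    {"x":0,"y":3,"z":0,"wx":0,"wy":0,"wz":0,"gripper":0},
    {"x":0,"y":3,"z":0,"wx":0,"wy":0,"wz":0,"gripper":0},
    {"x":0,"y":3,"z":0,"wx":0,"wy":0,"wz":0,"gripper":0},
    {"x":0,"y":0,"z":0,"wx":0,"wy":0,"wz":0,"gripper":0},
    {"x":0,"y":0,"z":0,"wx":0,"wy":0,"wz":0,"gripper":0},
  ],
)

```text
time_s: 17.55
position: [0.5438, -0.0561, 0.3929]
tool_rot: [[0.937, -0.349, 0.0], [-0.349, -0.937, 0.0], [0.0, -0.0, -1.0]]
ft_force: [0.3, 0.2, -0.9]
grip_width: -0.0002
```

```bash
python3 -c "
from h import *
rep(.145,0,.314)
a=snap('wrist','w7')
cv2.imwrite('pics/w7b.png',cv2.resize(a['color'],(800,500)))"
```

```text
t 17.55 TCP machine mm [-3.530e+01  1.000e-01  3.929e+02] goal [0.606 0.113 0.314] shift cm [ -0.05 -18.03   7.9 ]
yaw err wz -0.0031 tilt [0.0005 0.0003] F [ 0.3   0.22 -0.94] w -0.0002364371911737753 tips 0.1734
```

View pics/w7b.png

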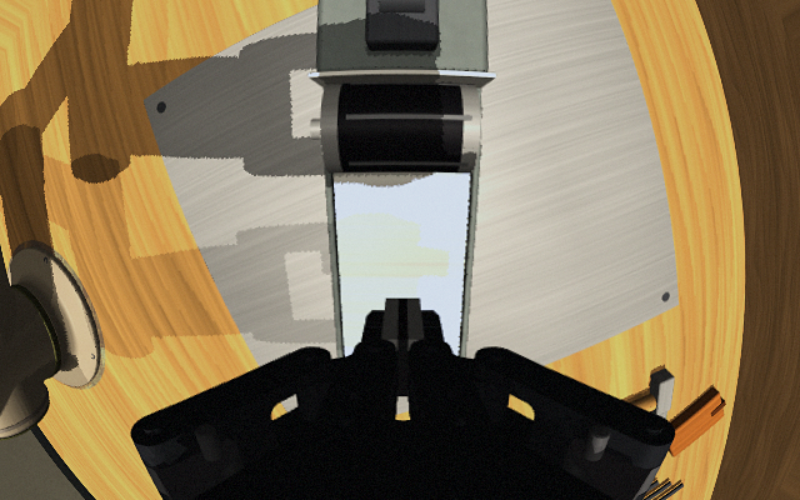

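The barrel sits square against the rollers, knob at (316,128), but the lever ball is out of view. One last check with the outer cameras.

```bash
python3 -c "
from h import *
print('knob',fish('w7',316/1.25,128/1.25,.0605), 'rear edge',fish('w7',400/1.25,172/1.25,.075))
b=snap('scene','s8')['color'][190:290,260:360]; a=snap('top','t8')['color'][120:220,250:350]
p=np.load('p.npy')
for f in('s8','t8'): print(f,'ball over',proj(f,W(p,[[.169,0,.15]])),'seat',proj(f,W(p,[[.048,0,.0605]])))
cv2.imwrite('pics/e.png',np.hstack([cv2.resize(b,(400,400),interpolation=2),cv2.resize(a,(400,400),interpolation=2)]))"
```

```text
knob [48.9 66.6] rear edge [13.8  1.1]
s8 ball over [[307.42261032 254.30578434]] seat [[304.83663064 239.40737559]]
t8 ball over [[265.47751583 145.47816393]] seat [[304.50371357 164.82145806]]
```

View pics/e.png

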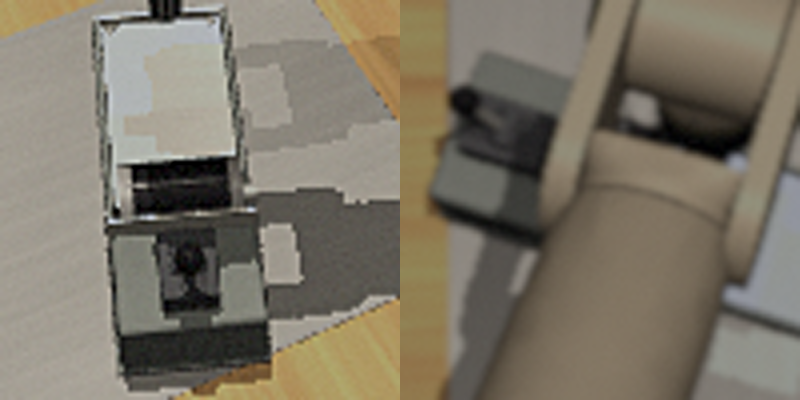

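The ball shows at (266,145) in the top view, against (265.5,145.5) predicted for fully over. The barrel knob measures x 49 (seat 48). Handing in.

```bash
python3 -c "
from rig import env
print(env.close_job())"
```

```text
the job is handed in; nothing more can be done
None
```

The barrel is loaded in the dip between the rollers and the clutch lever is fully over. I handed the job in at about 17.7 s of the 51 s allowed.

- **Barrel:** I pushed it slowly from behind at 15–25 mm/s, with two part-open fingers and no grip, until it rolled over the first roller and dropped in ahead of them. After withdrawing, its knob measured x 49 and its rear edge x 14, which fits the seat at x 48.
- **Clutch lever:** I pushed the ball with closed fingers until the force rose to about 9 N, with the fingers where the end stop should be. In the top view the ball is then within a pixel of where fully over should put it.
- **Other checks:** The highest force I read was 9 N, at the end stop. The arm's path stayed clear of the brick, hammer, jar and doming block, but I did not measure them again afterwards. No check failed or disagreed.

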